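# Pack the carry tray with guitar blocks and lift it level by its bail

### The job

Finish packing the plywood carry tray: lay the large and the medium hardwood block, which are on the bench to the right, flat on its floor in one row with the small block that is already in it, while the tray stays standing on the bench. Then swing the tray's folded wire handle up by its wooden grip and lift the loaded tray by that grip straight up, about 10 cm clear of the bench, without tipping it. Finish while still holding it there, level and steady; leave the other things on the bench as they are.

Things in the scene. Friction and masses are not known exactly. Their poses are not given: they have to be found in the camera images.
- tray: Open plywood carry tray, loose, about 0.32 kg; slides and tips if pushed. Origin: centre of its underside; y along its length, x across, z up. Outside 266 (y) x 74 (x) mm. Long sides low (rims 22 mm above the underside), so blocks in it can be gripped across, fingertips above the rims. End boards rise to ears 34 mm wide, 89 mm high.
- tray_floor (a point): Centre of the tray's inner floor, 6 mm above its underside, axes as the tray. Inside 248 (y) x 62 (x) mm. The three blocks fit only in one row, long sides along the tray's y: 230 mm of blocks in 248 mm; the small one is already at the +y end.
- tray_bail (a joint): The tray's wire handle, a U turning on screws in the ears. Pivot line along the tray's y, 72 mm above its underside, at tray x = 0; radius to the grip's axis 90 mm. 0 = folded to the tray's -x side, 1.57 = upright, 3.14 = folded to its +x side (stops at both). Almost frictionless: falls when let go. Starts at 0. Raise it pulling slightly outward: pushing it inward tips the tray.
- tray_grip: Wooden grip on the middle of the handle, 20 mm in diameter, 100 mm long, y along its axis (= tray's y); origin its centre. Turns freely on the wire; the tray hangs from it. Folded: 90 mm beside the tray's centre line, 72 mm above the bench, nothing under it. Upright: 162 mm up. Hold its middle, closing across the tray's length, 30 to 60 N to lift.
- block_large: Large reddish hardwood block, 55 (x) x 85 (y) x 34 (z) mm, about 0.1 kg, lying flat on the bench. Origin at the centre of its underside.
- block_medium: Medium dark brown hardwood block, 50 (x) x 75 (y) x 30 (z) mm, about 0.07 kg, lying flat on the bench. Origin at the centre of its underside.
- block_small: Small hardwood block with a chipped corner, 45 (x) x 70 (y) x 28 (z) mm, about 0.05 kg, already flat in the tray at its +y end, a few mm from the end board. Origin at the centre of its underside.
- sanding_block: Bystander lying near the two blocks, to be left alone: cork block wrapped in abrasive paper, 66 (x) x 112 (y) x 31 (z) mm. Origin at the centre of its underside.
- masking_tape: Bystander: roll of masking tape lying flat, 99 mm in diameter, 24 mm high. Origin at the centre of its underside.
- spring_clamp: Bystander: black plastic spring clamp, 85 x 162 x 27 mm. Origin at the centre of its underside.
- try_square: Bystander: try square lying flat behind the tray, 110 x 158 x 18 mm. Origin at the centre of its underside.
- screwdriver: Bystander: red-handled screwdriver, 33 x 229 x 31 mm. Origin at the centre of its underside.
- bench: The workbench, fixed; its top is at z = 0.
- guitar_body: Unfinished guitar lying between the tray and the blocks, fixed; its neck points to the robot, top 122 mm above the bench, on a carpeted block 48 mm high. A mallet leans on it, its handle rising to 190 mm: keep all that crosses it above 0.2 m.

How it is judged:
By the outcome, as a careful person would: the job done as asked, in the order asked, and still so for the second after the job is handed in, while the arm keeps its last pose, push and grip.
It also fails if it takes over 72 s, if anything falls off the work surface, if the arm or the gripper's body presses on something with over 40 N, if the wrist force passes 120 N, or if a joint passes its speed limit or range.

### The arm

A 6-joint arm with a two-finger parallel gripper is mounted at the origin on a cart in front of the work surface, level with it; the furniture and walls round the work are solid. World frame = base frame: x ahead of the robot, y to its left, z up, the work surface at z = 0. Lengths are in m, angles in degrees, forces in N, time in s.
With the tool pointing down it reaches from about 0.4 to 0.825 m from the base axis. Payload 7 kg.
Tool frame: the origin (TCP) lies at the very end of the fingers, on their centre line; the grasp point (between the pads) lies 19 mm behind it; z points along the fingers, y is the line along which they close (so a half turn about z gives the same grasp; the last joint's range is limited). The gripper opens to 88 mm and grips with 3 to 60 N. Pads are 19 mm wide; open, the fingers measure 130 mm over their backs; the gripper's body (78 mm by 193 mm) begins 47 mm behind the grasp point.
Start: joints at [-49.67, 20.546, 0.682, 0, -70.136, -16.507], TCP at [0.273, -0.617, 0.227] pointing down, gripper open.
Joint ranges: [-176.03, 176.03], [-82.01, 121.73], [-58.28, 71.71], [-173.87, 95.51], [-174.79, -0.11], [-173.66, 173.66]. Speed limits (degrees/s): [136.94, 136.94, 172.46, 180, 180, 180].

### API

Orientations are given as [roll, pitch, yaw] about the fixed x, y, z axes, in that order (R = Rz(yaw) Ry(pitch) Rx(roll)).
In Python, from plant import get_state, capture, close_job, regions_of gives the robot as it stands.
- The arm moves only by the tool jog_arm, never from a script. Its argument "moves" is a list of rows, each a list of 3 entries, a list of its own where there are three numbers: the shift along the tool's x, y, z in cm, then the turn about the tool's z in degrees, then the finger opening in cm, from 0 to 8.76. A call has 1 to 12 rows; each row shifts and turns the commanded pose from where the row before left it, along the tool's axes as they then stand; what a row does not reach is not made up. A row lasts 1/8 s, in which the tool goes at most 62.5 mm and 10.7 degrees, less where a joint would pass 70% of its speed; a pose out of reach is approached as far as the arm can. A call is refused whole if a number of a shift passes 6.25 or a number of a turn 10.7, either way. A call with a gripper value outside its range is refused whole. The fingers move at their own pace and stop on an object; "newtons" is the grip in N (left out, the last holds). Time passes only in rows, so rows that do not move let the fingers close. It gives the time, the measured TCP pose, the force, the opening and the grip force at its end, in the units of the state.
- get_state(): the state, without advancing time (a new reading comes with each control period).
- capture(name): name is "scene" or "top" or "wrist"; returns a dict with "pixels" (480x640x3 uint8, blue, green, red), "mtx" (3x3 intrinsics, pixels), "world_from_camera" (4x4, takes a point from camera to world coordinates); the wrist camera has in their place "hand_eye" (4x4, takes a point from camera to tool coordinates, whose origin is the TCP and whose axes are the flange's). Camera axes: x right, y down, z forward; pixel columns grow to the right and rows downward; lengths in m; the calibration is good to about 2 mm. A picture is of the moment at which its call begins: read the wrist's pose just before it. There is no depth.
- close_job(): hands the job in; it is judged then, once.
Trained networks look in a picture, given as the dict that the camera call returned (one of the last four; its "shot" number tells which), for a name from the list of things; names that differ only in an ending like _2 or _b are one class to them, and where a whole thing is asked for, a point or a joint stands for the part that bears it (a point fixed in the world has none). Each returns a list of dicts, best first, with "confidence" (0 to 1); they miss things now and then, are a little off and sometimes report something else, mostly with a low value. They report only what shows in the picture. A call takes as long as a camera call.
- regions_of(picture, thing): "pixels" (480x640 bool, what is visible of it) and "pixel" ([column, row] in pixels, amid what is visible of it).
The state is a dict: "time_s": time; "joints": joint angles; "qd": joint speeds; "joint_torque": joint torques, N m; "tcp_pos": TCP position; "eef_rot": TCP orientation; "contact_force": force on the tool from outside, world axes, zero at the start; "moment": the same for the moment, N m; "gripper_width": finger opening in m; "gripper_force": force on a finger pad.
Only numpy, scipy, OpenCV 4.12 (cv2) and the standard library are available. Lean on these libraries where they do the work, as an engineer would, in place of code of your own. Each camera call takes 0.05 s, during which the arm holds its last target. There are 200 camera calls.

## Working session

There is one attempt and no reset: what is moved stays moved. The work goes in short steps, Python scripts to look and compute and a tool call to move; the robot and the scene stay as the last step left them, time stands still between calls to the robot, and variables do not carry over. Pictures are saved under pics/ and viewed, at most 10 in all, crops included, and the job is handed in when it is done.

Besides the shell and the picture viewer there is one more tool, called as a command line: name --argument value ..., lists and objects as JSON in quotes. jog_arm: Moves the arm, as the interface text tells. Its arguments: {"type":"object","properties":{"moves":{"type":"array"},"newtons":{"type":"number"}},"required":["moves"]}

```bash
mkdir -p pics; ls
cat > h.py <<'E'
import numpy as np, cv2
from plant import get_state, capture, close_job, regions_of
def ray(pic,px,z,T=None):
    T=pic["world_from_camera"] if T is None else T
    T=np.array(T);K=np.array(pic["mtx"])
    d=T[:3,:3]@np.linalg.solve(K,[px[0],px[1],1]);o=T[:3,3]
    return o+d*(z-o[2])/d[2]
def proj(pic,P,T=None):
    T=np.array(pic["world_from_camera"] if T is None else T)
    p=np.linalg.inv(T)@np.append(P,1);q=np.array(pic["mtx"])@p[:3];return q[:2]/q[2]
def rect(pic,mask,z,T=None):
    c,_=cv2.findContours(mask.astype(np.uint8),cv2.RETR_EXTERNAL,cv2.CHAIN_APPROX_NONE)
    c=max(c,key=cv2.contourArea)[:,0,:]
    w=np.array([ray(pic,p,z,T)[:2] for p in c])
    (cx,cy),(a,b),ang=cv2.minAreaRect((w*1000).astype(np.float32))
    if a>b: ang+=90;a,b=b,a
    # ang= direction of the short side ; long dir = ang+90
    return np.round([cx,cy,a,b,(ang+90)%180],1)  # yaw of long side
E
cat > a.py <<'E'
from h import *
s=get_state();print({k:np.round(v,4).tolist() for k,v in s.items()})
for n in ("top","scene"):
    p=capture(n);cv2.imwrite(f"pics/{n}0.png",p["pixels"])
    print(n,np.round(p["world_from_camera"],3).tolist(),np.round(p["mtx"],1).tolist())
    for t,z in (("tray",0.022),("tray_grip",.072),("block_large",.034),("block_medium",.03),("block_small",.034),("sanding_block",.031)):
        for r in regions_of(p,t)[:2]:
            print(t,round(r["confidence"],2),r["pixel"],r["pixels"].sum(),rect(p,r["pixels"],z))
E
python3 a.py
```

```text
pics
{'time_s': 0.0, 'joints': [-49.6704, 20.5915, 0.6348, -0.0207, -70.1355, -16.506], 'qd': [-0.0124, 0.0718, 0.0403, -0.0233, -0.0412, -0.0945], 'joint_torque': [-0.0004, -58.271, 29.3041, 6.9972, 0.0066, -0.0002], 'tcp_pos': [0.2724, -0.6171, 0.2256], 'eef_rot': [179.9061, -0.0076, -156.1834], 'contact_force': [-0.1535, 0.5902, 0.4329], 'moment': [-0.0011, 0.0389, 0.0251], 'gripper_force': 0.0, 'gripper_width': 0.0878}
top [[0.023, -0.986, 0.163, 0.37], [-1.0, -0.021, 0.012, 0.06], [-0.008, -0.163, -0.987, 1.097], [0.0, 0.0, 0.0, 1.0]] [[434.3, 0.0, 316.6], [0.0, 434.3, 237.1], [0.0, 0.0, 1.0]]
tray 0.79 [238.9, 276.5] 3339 [459.2 275.9 105.9 300.5  68.6]
tray 0.27 [375.1, 230.9] 75307 [681.6 301.5 704.1 719.7  90.1]
tray_grip 0.3 [521.4, 203.0] 1361 [ 637.1 -425.2   72.9  112.3  179. ]
block_large 0.91 [528.7, 268.8] 1028 [ 471.6 -453.2   70.4   89.8  177. ]
block_medium 0.88 [429.7, 304.0] 689 [ 383.3 -204.1   55.1   74.2  165.1]
block_small 0.77 [204.4, 259.2] 574 [476.5 346.5  47.5  78.4  77.3]
sanding_block 0.91 [522.2, 200.3] 1359 [ 647.7 -444.2   76.2  116.9  178.6]
sanding_block 0.37 [374.3, 230.8] 74034 [679.  299.9 698.5 713.3  90.2]
scene [[-0.765, -0.414, 0.493, -0.435], [-0.643, 0.466, -0.607, 1.299], [0.021, -0.782, -0.623, 0.942], [0.0, 0.0, 0.0, 1.0]] [[505.2, 0.0, 317.3], [0.0, 505.2, 244.8], [0.0, 0.0, 1.0]]
tray 0.79 [311.0, 200.5] 1599 [465.5 232.3 161.  347.5  75. ]
tray_grip 0.56 [323.9, 205.2] 183 [370.1 284.1  29.9 108.8  76.3]
block_large 0.54 [415.9, 130.6] 167 [ 476.  -433.    60.8  120.2  120.8]
block_medium 0.61 [403.5, 165.8] 16 [ 352.  -152.1   14.    30.8  172. ]
sanding_block 0.67 [381.4, 118.1] 343 [ 636.5 -432.   116.4  147.   178.6]
```

```bash
python3 -c "
import cv2
a=cv2.imread('pics/top0.png');cv2.imwrite('pics/t1.png',cv2.resize(a[150:380,130:600],(800,391),interpolation=cv2.INTER_CUBIC))
a=cv2.imread('pics/scene0.png');cv2.imwrite('pics/s1.png',cv2.resize(a[60:300,200:500],(750,600),interpolation=cv2.INTER_CUBIC))"
```

```text
(no output)
```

View pics/t1.png

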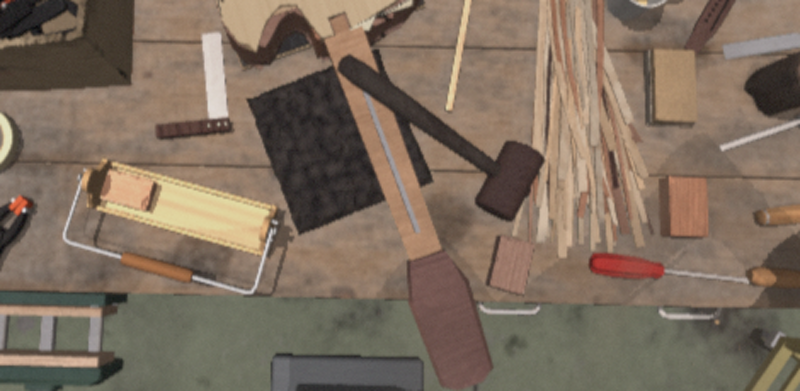

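View pics/s1.png

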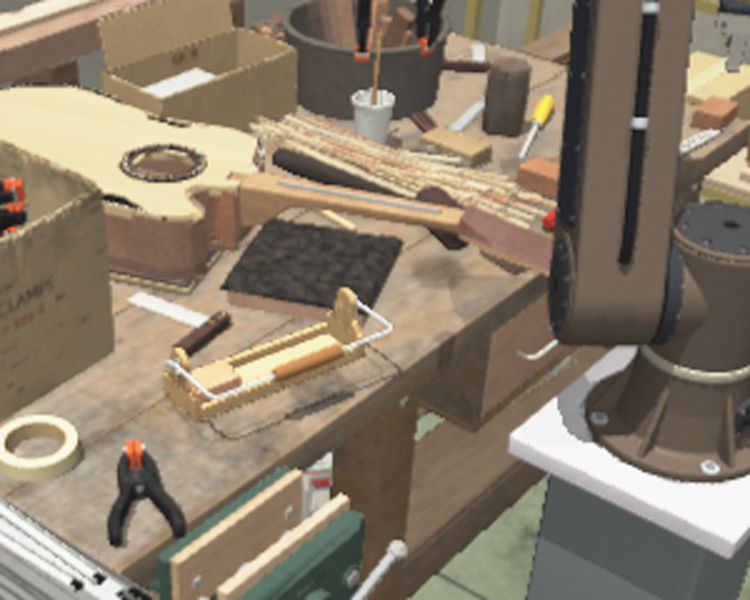

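The top view shows the tray with its small block at the left (+y) end and the handle folded towards the robot. The large block is at about (534,271) and the medium at about (430,305), right of the headstock. Next I look at the large block through the wrist camera.

```bash
cat >> h.py <<'E'
from scipy.spatial.transform import Rotation as Ro
def tcpT(s=None):
    s=s or get_state();T=np.eye(4);T[:3,:3]=Ro.from_euler("xyz",s["eef_rot"],degrees=True).as_matrix();T[:3,3]=s["tcp_pos"];return T
def plan(x,y,z,yaw,n=None,start=None):
    "equal-step rows (world straight line) from the present pose, tool down"
    s=get_state();p=np.array(s["tcp_pos"]);w=s["eef_rot"][2]
    if start is not None: p=np.array(start[:3]);w=start[3]
    d=np.array([x,y,z])-p;dw=(yaw-w+180)%360-180
    n=n or int(max(np.ceil(np.abs(d).max()/.055),np.ceil(abs(dw)/9.5),1))
    out=[]
    for i in range(n):
        a=np.radians(w+dw*i/n);u=d/n*100
        out.append([[round(u@[np.cos(a),np.sin(a),0],2),round(u@[np.sin(a),-np.cos(a),0],2),round(-u[2],2)],round(-dw/n,2)])
    print(n,"rows:",out,"state",np.round(s["tcp_pos"],4),np.round(s["eef_rot"],2))
def wrist(name,things):
    T=tcpT();p=capture("wrist");W=T@np.array(p["hand_eye"]);cv2.imwrite(f"pics/{name}.png",p["pixels"])
    for t,z in things:
        for r in regions_of(p,t)[:2]:
            print(t,round(r["confidence"],2),r["pixel"],r["pixels"].sum(),rect(p,r["pixels"],z,W))
            np.save(f"pics/{name}_{t}.npy",r["pixels"])
    return p,W
E
python3 -c "
from h import *
plan(.472,-.453,.22,177)
p,W=wrist('w0',[('block_large',.034)]);print(np.round(p['hand_eye'],3).tolist(),np.round(p['mtx'],1).tolist())"
```

```text
4 rows: [[[np.float64(-6.22), np.float64(1.75), np.float64(0.16)], np.float64(6.71)], [[np.float64(-5.97), np.float64(2.46), np.float64(0.16)], np.float64(6.71)], [[np.float64(-5.65), np.float64(3.14), np.float64(0.16)], np.float64(6.71)], [[np.float64(-5.24), np.float64(3.78), np.float64(0.16)], np.float64(6.71)]] state [ 0.2726 -0.6175  0.2266] [-180.      0.   -156.18]
[[0.0, -0.966, -0.259, 0.069], [1.0, 0.0, 0.0, 0.001], [-0.0, -0.259, 0.966, -0.157], [0.0, 0.0, 0.0, 1.0]] [[351.5, 0.0, 321.5], [0.0, 351.5, 244.5], [0.0, 0.0, 1.0]]
```

jog_arm --moves '[[[-5,1.4,0.1],5.4,8.76],[[-4.8,1.8,0.1],5.4,8.76],[[-4.6,2.3,0.1],5.4,8.76],[[-4.4,2.7,0.1],5.4,8.76],[[-4.2,3.1,0.1],5.4,8.76],[[0,0,0],0,8.76],[[0,0,0],0,8.76]]'

```text
time_s: 1.68
tcp_pos: [0.4731, -0.4541, 0.2215]
eef_rot: [-180.0, -0.0, 176.9]
contact_force: [-0.6, -0.6, -0.3]
gripper_width: 0.0875
gripper_force: 0.0
```

```bash
python3 -c "
from h import *
print(get_state()['tcp_pos'],get_state()['eef_rot'],get_state()['time_s'])
p,W=wrist('w1',[('block_large',.034)])"
```

```text
[ 0.47305429 -0.45405992  0.22153845] [-1.79999864e+02 -1.25594943e-02  1.76903894e+02] 1.675
block_large 0.89 [315.6, 221.2] 4653 [ 472.2 -459.2   54.6   86.6  178.3]
```

View pics/w1.png

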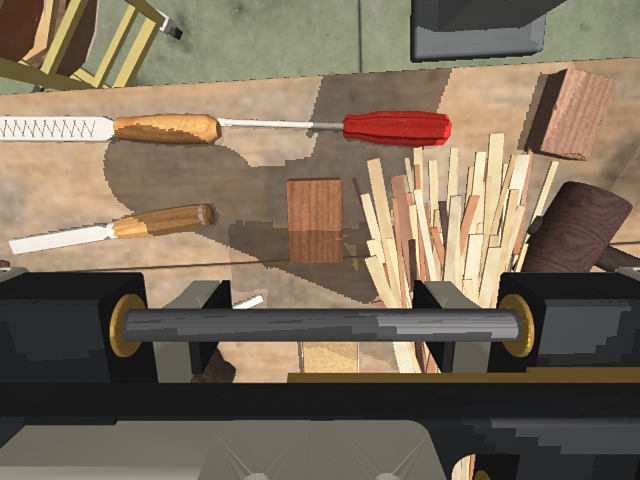

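The block is at rows 180–262, cols 288–343, with loose strips close on its right (leftmost at about col 365–380). I check that clearance and measure the medium block from here.

```bash
python3 -c "
from h import *
p,W=wrist('w2',[('block_large',.034),('block_medium',.03)])
for q in ((343,180),(343,262),(288,180),(288,262)): print(q,ray(p,q,.034,W).round(4))
for q in ((372,160),(378,195),(359,195),(372,240),(380,290)): print(q,ray(p,q,.0,W).round(4),ray(p,q,.01,W).round(4))
a=p['pixels'];cv2.imwrite('pics/w2c.png',cv2.resize(a[140:320,240:460],(733,600),interpolation=cv2.INTER_CUBIC))
"
```

```text
block_large 0.62 [317.0, 220.6] 4661 [ 472.4 -459.4   54.7   87.1  178.7]
block_medium 0.92 [567.8, 114.1] 5801 [ 385.2 -215.5   64.4   77.2  166.2]
(343, 180) [ 0.4322 -0.4301  0.034 ]
(343, 262) [ 0.5154 -0.4334  0.034 ]
(288, 180) [ 0.4292 -0.4833  0.034 ]
(288, 262) [ 0.5122 -0.49    0.034 ]
(372, 160) [ 0.416 -0.397  0.   ] [ 0.4157 -0.3984  0.01  ]
(378, 195) [ 0.453  -0.3913  0.    ] [ 0.4517 -0.3928  0.01  ]
(359, 195) [ 0.4519 -0.4117  0.    ] [ 0.4506 -0.4127  0.01  ]
(372, 240) [ 0.5026 -0.3986  0.    ] [ 0.5  -0.4   0.01]
(380, 290) [ 0.5628 -0.3905  0.    ] [ 0.5586 -0.3921  0.01  ]
```

View pics/w2c.png

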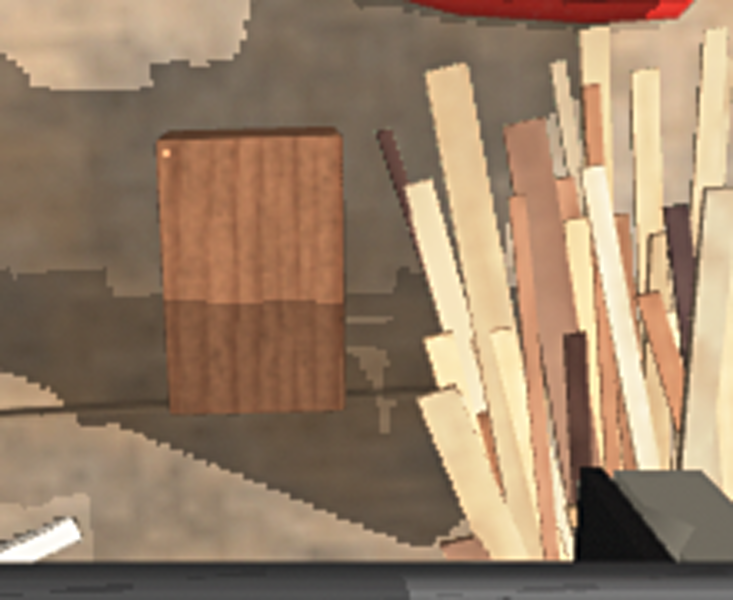

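jog_arm --moves '[[[-0.1,-0.6,5],-1.4,6.4],[[0,0,5],0,6.4],[[0,0,4],0,6.4],[[0,0,3],0,6.4],[[0,0,2],0,6.4],[[0,0,1.2],0,6.4],[[0,0,0],0,6.4]]' --newtons 25

```text
time_s: 2.8
tcp_pos: [0.473, -0.4604, 0.0189]
eef_rot: [180.0, -0.1, 178.2]
contact_force: [0.3, -0.6, 0.6]
gripper_width: 0.0644
gripper_force: 0.0
```

```bash
python3 -c "
from h import *
s=get_state();print(s['tcp_pos'],s['eef_rot'],s['contact_force'],s['gripper_width'])
# headstock and medium in top view: outline corners
p=capture('top')
for q in ((370,300),(388,298),(406,314),(418,365),(396,375)): print(q,ray(p,q,.11).round(3))
for r in regions_of(p,'block_medium')[:1]:
  ys,xs=np.nonzero(r['pixels']);print(xs.min(),xs.max(),ys.min(),ys.max())
  for z in (0,.03): print(rect(p,r['pixels'],z))
for r in regions_of(p,'tray')[:1]:
  cv2.imwrite('pics/top2.png',cv2.resize(p['pixels'][230:330,160:310],(750,500),interpolation=cv2.INTER_CUBIC))
"
```

```text
[ 0.47300366 -0.46042291  0.01894783] [ 1.79967533e+02 -6.93836993e-02  1.78189783e+02] [ 0.28936147 -0.59412891  0.60969101] 0.06437406792726726
(370, 300) [ 0.392 -0.051  0.11 ]
(388, 298) [ 0.397 -0.092  0.11 ]
(406, 314) [ 0.363 -0.132  0.11 ]
(418, 365) [ 0.253 -0.157  0.11 ]
(396, 375) [ 0.231 -0.108  0.11 ]
```

View pics/top2.png

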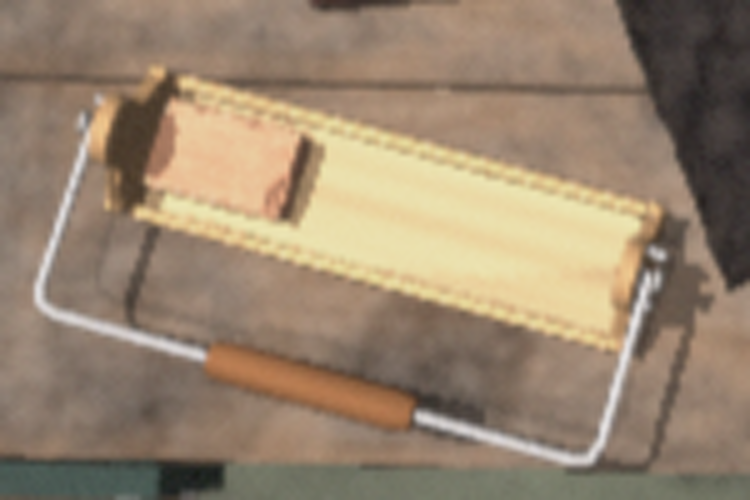

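The tray outline shows its rim corners at crop (160,70), (660,205), (628,350) and (110,205), and the grip ends at (212,360) and (412,412). I grip the large block, lift it, and fit the tray pose to these points.

jog_arm --moves '[[[0,0,-0.2],0,6.4],[[0,0,0],0,5],[[0,0,0],0,5],[[0,0,0],0,5],[[0,0,0],0,5],[[0,0,-2],0,5],[[0,0,-4],0,5],[[0,0,-6],0,5],[[0,0,-6],0,5],[[0,0,-6],0,5]]' --newtons 25

```text
time_s: 4.2
tcp_pos: [0.4732, -0.4599, 0.2631]
eef_rot: [180.0, -0.0, 178.2]
contact_force: [1.6, -0.5, -1.9]
gripper_width: 0.055
gripper_force: 25.0
```

```bash
cat > fit.py <<'E'
from h import *
from scipy.optimize import least_squares
def fit(p,obj,px,W=None,x0=(459,276,-13)):
    def f(v):
        c,s=np.cos(np.radians(v[2])),np.sin(np.radians(v[2]))
        return np.concatenate([proj(p,[(v[0]+c*a-s*b)/1000,(v[1]+s*a+c*b)/1000,z/1000],W)-q for (a,b,z),q in zip(obj,px)])
    r=least_squares(f,x0,loss="soft_l1");return r.x.round(1),r.fun.reshape(-1,2).round(1).tolist()
E
cat > b.py <<'E'
from fit import *
p=capture('top')
obj=[(37,133,22),(37,-133,22),(-37,-133,22),(-37,133,22),(-90,50,72),(-90,-50,72),(0,133,72),(0,-133,72)]
c=[(160,72),(660,205),(625,350),(110,208),(212,360),(412,412),(95,115),(652,268)]
px=[(160+a/5-.4,230+b/5-.4) for a,b in c]
print(fit(p,obj,px)); print(fit(p,obj[:6],px[:6]))
s=get_state();print(s['tcp_pos'],s['gripper_width'])
plan(.459+.04*np.cos(np.radians(77)),.276+.04*np.sin(np.radians(77)),.26,-103)
E
python3 b.py
```

```text
(array([457.8, 268.5, -13.7]), [[-0.9, -1.0], [1.1, -0.2], [0.0, -0.1], [0.0, 0.3], [-0.4, -0.9], [0.5, -0.1], [1.2, 2.1], [-2.8, 0.5]])
(array([457. , 268.6, -13.7]), [[-1.0, -0.7], [1.1, 0.1], [0.0, 0.2], [-0.0, 0.6], [-0.4, -0.6], [0.4, 0.2]])
[ 0.47535698 -0.46264117  0.27307377] 0.05468237020739705
15 rows: [[[np.float64(0.2), np.float64(5.18), np.float64(0.09)], np.float64(-5.25)], [[np.float64(-0.27), np.float64(5.18), np.float64(0.09)], np.float64(-5.25)], [[np.float64(-0.74), np.float64(5.13), np.float64(0.09)], np.float64(-5.25)], [[np.float64(-1.21), np.float64(5.04), np.float64(0.09)], np.float64(-5.25)], [[np.float64(-1.66), np.float64(4.91), np.float64(0.09)], np.float64(-5.25)], [[np.float64(-2.11), np.float64(4.74), np.float64(0.09)], np.float64(-5.25)], [[np.float64(-2.53), np.float64(4.52), np.float64(0.09)], np.float64(-5.25)], [[np.float64(-2.93), np.float64(4.27), np.float64(0.09)], np.float64(-5.25)], [[np.float64(-3.31), np.float64(3.99), np.float64(0.09)], np.float64(-5.25)], [[np.float64(-3.66), np.float64(3.67), np.float64(0.09)], np.float64(-5.25)], [[np.float64(-3.98), np.float64(3.32), np.float64(0.09)], np.float64(-5.25)], [[np.float64(-4.27), np.float64(2.94), np.float64(0.09)], np.float64(-5.25)], [[np.float64(-4.52), np.float64(2.54), np.float64(0.09)], np.float64(-5.25)], [[np.float64(-4.73), np.float64(2.11), np.float64(0.09)], np.float64(-5.25)], [[np.float64(-4.91), np.float64(1.67), np.float64(0.09)], np.float64(-5.25)]] state [ 0.4754 -0.4626  0.2731] [-179.55    0.49  178.28]
```

jog_arm --moves '[[[0.2,5.2,0],-5.3,5],[[-0.3,5.2,0],-5.3,5],[[-0.7,5.1,0],-5.3,5],[[-1.2,5.0,0],-5.3,5],[[-1.7,4.9,0],-5.3,5],[[-2.1,4.7,0],-5.3,5],[[-2.5,4.5,0],-5.3,5],[[-2.9,4.3,0],-5.3,5],[[-3.3,4.0,0],-5.3,5],[[-3.7,3.7,0],-5.3,5],[[-4.0,3.3,0],-5.3,5],[[-4.3,2.9,0],-5.3,5]]'

```text
time_s: 5.75
tcp_pos: [0.4651, 0.1629, 0.2612]
eef_rot: [180.0, 0.0, -118.0]
contact_force: [1.1, -0.0, 0.1]
gripper_width: 0.0547
gripper_force: 25.0
```

jog_arm --moves '[[[-4.5,2.5,0],-5.3,5],[[-4.0,2.0,0],-5.3,5],[[-3,1,0],-4.2,5],[[0,0,0],0,5],[[0,0,0],0,5],[[0,0,0],0,5]]'

```text
time_s: 6.5
tcp_pos: [0.4615, 0.2881, 0.2615]
eef_rot: [180.0, -0.0, -103.5]
contact_force: [-0.4, -0.6, -1.9]
gripper_width: 0.0546
gripper_force: 25.0
```

```bash
python3 -c "
from h import *
s=get_state();print(s['tcp_pos'],s['eef_rot'],s['gripper_width'],s['time_s'])
p,W=wrist('w3',[('tray',.022),('tray_grip',.08),('block_small',.034)])
"
```

```text
[0.46152324 0.28810318 0.26153473] [ 1.79993597e+02 -2.24386859e-03 -1.03451665e+02] 0.0546029088250681 6.5
tray 0.85 [334.0, 134.7] 13260 [412.4 249.9 151.1 259.5  76.5]
```

View pics/w3.png

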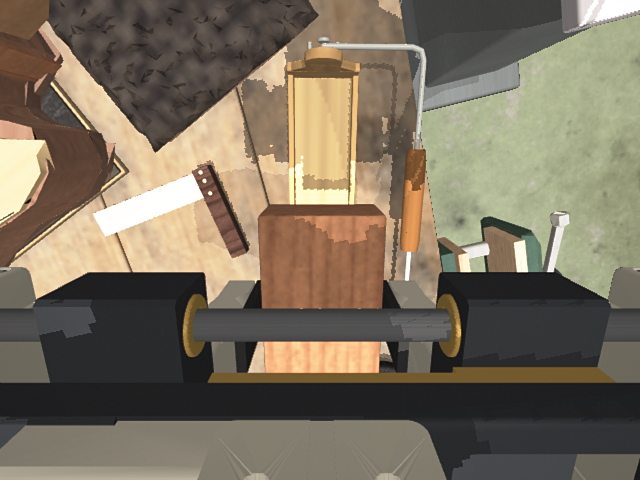

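The end of the tray, handle and grip show: rims at cols 288 and 357, grip from (415,150) to (412,250), pivot screw about (323,42). I compare with the projected estimate.

```bash
cat > c.py <<'E'
from fit import *
T=tcpT();p=capture('wrist');W=T@np.array(p['hand_eye'])
v=(457.5,268.5,-13.7);c,s=np.cos(np.radians(v[2])),np.sin(np.radians(v[2]))
pts={'gripNear':(-90,50,72),'gripFar':(-90,-50,72),'rimL0':(37,0,22),'rimL-':(37,-133,22),'rimR-':(-37,-133,22),'inL':(31,-124,6),'inR':(-31,-124,6),'ear':(0,-133,89)}
im=p['pixels'].copy()
for k,(a,b,z) in pts.items():
    q=proj(p,[(v[0]+c*a-s*b)/1000,(v[1]+s*a+c*b)/1000,z/1000],W);print(k,q.round(1));cv2.circle(im,tuple(int(round(x)) for x in q),1,(255,0,255),-1)
cv2.imwrite('pics/w3c.png',cv2.resize(im[25:265,260:460],(500*6//5,600*6//5))[:600])
E
python3 c.py
```

```text
gripNear [408.5 249.2]
gripFar [415.8 148.1]
rimL0 [288.2 193.8]
rimL- [285.6  64. ]
rimR- [357.7  64.3]
inL [292.9  76.7]
inR [350.4  77. ]
ear [321.6  45.4]
```

View pics/w3c.png

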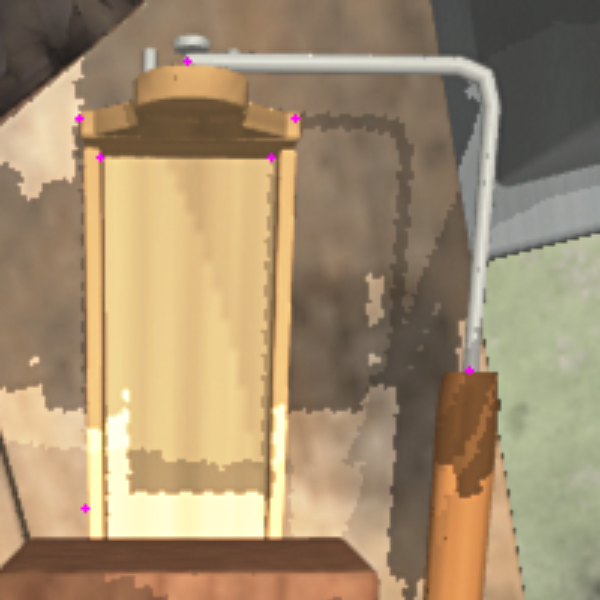

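jog_arm --moves '[[[5,0,0],0.2,5],[[4.7,0,0],0,5],[[0,0,4],0,5],[[0,0,5],0,5],[[0,0,5],0,5],[[0,0,4],0,5],[[0,0,2],0,5],[[0,0,1],0,5],[[0,0,0.5],0,5],[[0,0,0.5],0,5],[[0,0,0],0,5],[[0,0,0],0,5]]'

```text
time_s: 8.25
tcp_pos: [0.4392, 0.1949, 0.0421]
eef_rot: [-180.0, 0.0, -103.6]
contact_force: [0.0, -0.1, -0.4]
gripper_width: 0.0545
gripper_force: 25.0
```

```bash
cat > d.py <<'E'
from h import *
s=get_state();print(s['tcp_pos'],s['eef_rot'],s['contact_force'],s['moment'])
T=tcpT();p=capture('wrist');W=T@np.array(p['hand_eye']);a=p['pixels']
cv2.imwrite('pics/w4.png',a)
E
python3 d.py
```

```text
[0.4392114  0.19490959 0.04205845] [-1.79969741e+02  4.56201885e-02 -1.03569221e+02] [ 0.03073374 -0.13389389 -0.42176622] [-0.00542733  0.10008481  0.00066965]
```

View pics/w4.png

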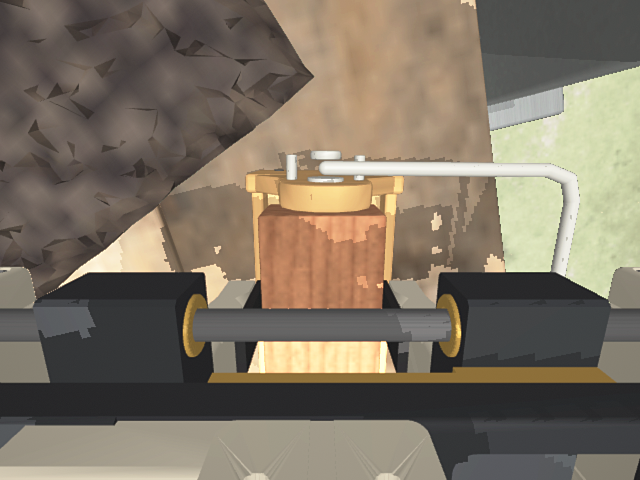

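The block sits between the rims, about 1.5 mm left of centre. I correct that and lower it.

jog_arm --moves '[[[0,0.15,0.6],0,5],[[0,0,0.4],0,5],[[0,0,0.3],0,5],[[0,0,0.2],0,5],[[0,0,0],0,5]]'

```text
time_s: 8.93
tcp_pos: [0.4374, 0.1949, 0.028]
eef_rot: [-180.0, -0.0, -103.5]
contact_force: [-8.8, -2.5, 24.0]
gripper_width: 0.0545
gripper_force: 25.0
```

jog_arm --moves '[[[0,0,-0.1],0,5],[[0,0,0],0,5.6],[[0,0,0],0,6],[[0,0,0],0,6.5],[[0,0,0],0,6.5],[[0,0,-2],0,6.5],[[0,0,-5],0,6.5],[[0,0,-6],0,6.5],[[0,0,-6],0,6.5],[[0,0,-4],0,6.5],[[0,0,0],0,7],[[0,0,0],0,8.76]]'

```text
time_s: 10.42
tcp_pos: [0.437, 0.1948, 0.2569]
eef_rot: [180.0, -0.0, -103.6]
contact_force: [-0.2, 0.4, -0.8]
gripper_width: 0.0751
gripper_force: 0.0
```

```bash
cat > e.py <<'E'
from h import *
s=get_state();print(s['tcp_pos'],s['eef_rot'],s['contact_force'])
p,W=wrist('w5',[('block_large',.040)])
t=capture('top')
for n,z in(('block_large',.040),('block_small',.034)):
  for r in regions_of(t,n)[:1]: print('top',n,rect(t,r['pixels'],z))
c=np.hstack([cv2.resize(p['pixels'][0:300,180:480],(400,400)),cv2.resize(t['pixels'][230:330,160:310],(600,400))[:,:400]])
cv2.imwrite('pics/w5c.png',c)
plan(.383,-.208,.26,-105)
E
python3 e.py
```

```text
[0.4370101  0.19477882 0.25690979] [ 1.79956629e+02 -1.29666260e-02 -1.03588860e+02] [-0.16888687  0.35906627 -0.83438839]
block_large 0.65 [323.5, 212.8] 3993 [437.5 193.7  55.4  86.1  76.4]
top block_large [432.8 180.8  56.1  56.5  75.3]
8 rows: [[[np.float64(5.05), np.float64(-0.52), np.float64(-0.04)], np.float64(0.18)], [[np.float64(5.05), np.float64(-0.54), np.float64(-0.04)], np.float64(0.18)], [[np.float64(5.05), np.float64(-0.55), np.float64(-0.04)], np.float64(0.18)], [[np.float64(5.05), np.float64(-0.57), np.float64(-0.04)], np.float64(0.18)], [[np.float64(5.05), np.float64(-0.59), np.float64(-0.04)], np.float64(0.18)], [[np.float64(5.04), np.float64(-0.6), np.float64(-0.04)], np.float64(0.18)], [[np.float64(5.04), np.float64(-0.62), np.float64(-0.04)], np.float64(0.18)], [[np.float64(5.04), np.float64(-0.63), np.float64(-0.04)], np.float64(0.18)]] state [0.4372 0.1947 0.2565] [ 1.7994e+02 -1.0000e-01 -1.0358e+02]
```

View pics/w5c.png

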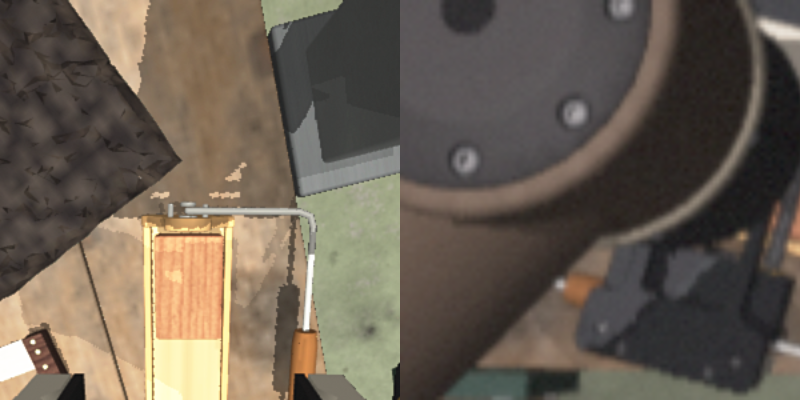

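The large block lies flat in the tray, with its measured centre on the tray axis 77 mm from the middle. Next I move over the medium block. The headstock leaves no room for the gripper's body across it, so I grip it lengthwise first and set it down where there is room to regrip.

jog_arm --moves '[[[5,-0.6,0],0.2,8.76],[[5,-0.6,0],0.2,8.76],[[5,-0.6,0],0.2,8.76],[[5,-0.6,0],0.2,8.76],[[5,-0.6,0],0.2,8.76],[[5,-0.6,0],0.2,8.76],[[5,-0.6,0],0.2,8.76],[[5,-0.6,0],0,8.76],[[0,0,0],0,8.76],[[0,0,0],0,8.76]]'

```text
time_s: 11.92
tcp_pos: [0.3851, -0.2046, 0.2571]
eef_rot: [179.9, -0.0, -105.1]
contact_force: [0.3, 0.2, -0.3]
gripper_width: 0.0877
gripper_force: 0.0
```

```bash
cat > f.py <<'E'
from h import *
s=get_state();print(s['tcp_pos'],s['eef_rot'],s['contact_force'])
p,W=wrist('w6',[('block_medium',.030)])
m=np.load('pics/w6_block_medium.npy');print(np.nonzero(m.any(0))[0][[0,-1]],np.nonzero(m.any(1))[0][[0,-1]])
E
python3 f.py
```

```text
[ 0.38510894 -0.20455115  0.25705208] [ 1.79940551e+02 -3.76983518e-03 -1.05056055e+02] [ 0.31844802  0.16202052 -0.27450787]
block_medium 0.61 [322.0, 212.3] 3119 [ 384.9 -208.3   52.1   74.1  166. ]
[287 354] [187 234]
```

jog_arm --moves '[[[0.35,-0.1,6],-0.9,8.76],[[0,0,6],0,8.76],[[0,0,5],0,8.76],[[0,0,4],0,8.76],[[0,0,2],0,8.76],[[0,0,1],0,8.76],[[0,0,0.5],0,8.76],[[0,0,0],0,8.76],[[0,0,0],0,7],[[0,0,0],0,7],[[0,0,0],0,7]]' --newtons 20

```text
time_s: 13.4
tcp_pos: [0.3858, -0.2082, 0.0132]
eef_rot: [-179.9, 0.0, -104.1]
contact_force: [-1.0, 1.9, 7.0]
gripper_width: 0.0749
gripper_force: 20.0
```

jog_arm --moves '[[[0,0,-2],0,7],[[0,0,-5],0,7],[[0,0,-6],0,7],[[0,0,-5],0,7],[[4.6,-2.8,0],0,7],[[4.6,-2.8,0],0,7],[[4.6,-2.8,0],0,7],[[4.6,-2.8,0],0,7],[[4.6,-2.7,0],0,7],[[0,0,5],0,7],[[0,0,5],0,7],[[0,0,4],0,7]]'

```text
time_s: 14.9
tcp_pos: [0.4632, -0.4647, 0.0502]
eef_rot: [179.9, 0.0, -104.1]
contact_force: [0.3, 0.2, -0.4]
gripper_width: 0.0746
gripper_force: 20.0
```

jog_arm --moves '[[[0,0,2],0,7],[[0,0,1],0,7],[[0,0,0.7],0,7],[[0,0,0.2],0,7],[[0,0,0],0,7],[[0,0,0],0,8],[[0,0,0],0,8.76],[[0,0,0],0,8.76],[[0,0,-3],0,8.76],[[0,0,-6],0,8.76],[[0,0,-6],0,8.76],[[0,0,-5],0,8.76]]'

```text
time_s: 16.4
tcp_pos: [0.4644, -0.4652, 0.2165]
eef_rot: [-179.9, -0.0, -104.1]
contact_force: [1.7, -0.3, -0.6]
gripper_width: 0.0874
gripper_force: 0.0
```

jog_arm --moves '[[[0,0,-2],10,8.76],[[0,0,0],10,8.76],[[0,0,0],10,8.76],[[0,0,0],10,8.76],[[0,0,0],10,8.76],[[0,0,0],10,8.76],[[0,0,0],10,8.76],[[0,0,0],10,8.76],[[0,0,0],10,8.76],[[0,0,0],0,8.76],[[0,0,0],0,8.76]]'

```text
time_s: 17.77
tcp_pos: [0.4643, -0.465, 0.2336]
eef_rot: [-180.0, 0.0, 166.1]
contact_force: [-0.4, 0.0, 1.1]
gripper_width: 0.0875
gripper_force: 0.0
```

```bash
python3 f.py
```

```text
[ 0.46430837 -0.46498083  0.2336041 ] [-1.79999782e+02  3.16117015e-03  1.66146544e+02] [-0.41760535  0.01625523  1.14561721]
block_medium 0.73 [320.4, 220.5] 3382 [ 463.3 -463.4   49.4   76.1  166.2]
[297 345] [181 253]
```

jog_arm --moves '[[[0,0.1,6],0,6.2],[[0,0,6],0,6.2],[[0,0,5],0,6.2],[[0,0,2.5],0,6.2],[[0,0,1.2],0,6.2],[[0,0,0.7],0,6.2],[[0,0,0],0,6.2],[[0,0,0],0,4.6],[[0,0,0],0,4.6],[[0,0,0],0,4.6],[[0,0,0],0,4.6]]' --newtons 25

```text
time_s: 19.25
tcp_pos: [0.4652, -0.4645, 0.0207]
eef_rot: [-180.0, 0.1, 165.9]
contact_force: [0.1, 0.7, 6.8]
gripper_width: 0.0499
gripper_force: 25.0
```

jog_arm --moves '[[[0,0,-2],0,4.6],[[0,0,-5],0,4.6],[[0,0,-6],0,4.6],[[0,0,-6],0,4.6],[[0,0,-5],0,4.6],[[0,0,0],0,4.6],[[0,0,0],0,4.6]]'

```text
time_s: 20.12
tcp_pos: [0.4642, -0.4635, 0.2589]
eef_rot: [179.9, -0.0, 165.9]
contact_force: [-0.3, -0.0, -2.0]
gripper_width: 0.0499
gripper_force: 25.0
```

```bash
cat > g.py <<'E'
from h import *
t=capture('top')
for n,z in(('block_large',.040),('block_small',.034)):
  for r in regions_of(t,n)[:1]: print('top',n,r['confidence'],rect(t,r['pixels'],z))
np.set_printoptions(legacy='1.25')
plan(.475,.30,.26,-103.7,14)
E
python3 g.py
```

```text
top block_large 0.94 [435.  194.   56.6  89.3  77.8]
top block_small 0.59 [476.2 346.1  46.9  76.7  77.3]
14 rows: [[[1.25, 5.31, -0.02], -6.46], [[0.65, 5.42, -0.02], -6.46], [[0.03, 5.45, -0.02], -6.46], [[-0.58, 5.42, -0.02], -6.46], [[-1.19, 5.32, -0.02], -6.46], [[-1.78, 5.16, -0.02], -6.46], [[-2.35, 4.92, -0.02], -6.46], [[-2.89, 4.63, -0.02], -6.46], [[-3.39, 4.27, -0.02], -6.46], [[-3.85, 3.87, -0.02], -6.46], [[-4.26, 3.41, -0.02], -6.46], [[-4.61, 2.91, -0.02], -6.46], [[-4.91, 2.37, -0.02], -6.46], [[-5.15, 1.81, -0.02], -6.46]] state [ 0.4639 -0.4635  0.2577] [ 1.7994e+02 -1.7000e-01  1.6592e+02]
```

jog_arm --moves '[[[1.3,5.3,0],-6.5,4.6],[[0.7,5.4,0],-6.5,4.6],[[0,5.4,0],-6.5,4.6],[[-0.6,5.4,0],-6.5,4.6],[[-1.2,5.3,0],-6.5,4.6],[[-1.8,5.2,0],-6.5,4.6],[[-2.3,4.9,0],-6.5,4.6],[[-2.9,4.6,0],-6.5,4.6],[[-3.4,4.3,0],-6.5,4.6],[[-3.9,3.9,0],-6.5,4.6],[[-4.3,3.4,0],-6.5,4.6],[[-4.6,2.9,0],-6.5,4.6]]'

```text
time_s: 21.78
tcp_pos: [0.4707, 0.1919, 0.2587]
eef_rot: [180.0, -0.1, -115.8]
contact_force: [0.8, 0.1, -0.7]
gripper_width: 0.0498
gripper_force: 25.0
```

jog_arm --moves '[[[-4.9,2.4,0],-6.5,4.6],[[-5.1,1.8,0],-5.8,4.6],[[-5,0,0],0,4.6],[[-4,0,0],0,4.6],[[0,0,0],0,4.6],[[0,0,0],0,4.6],[[0,0,0],0,4.6]]'

```text
time_s: 22.65
tcp_pos: [0.4927, 0.3854, 0.2594]
eef_rot: [180.0, -0.0, -103.8]
contact_force: [-0.1, -1.0, -0.8]
gripper_width: 0.0498
gripper_force: 25.0
```

```bash
cat > k.py <<'E'
from fit import *
s=get_state();print(s['tcp_pos'],s['eef_rot'])
p,W=wrist('w7',[('block_large',.040),('block_small',.034)])
v=(457,268.5,-13.7);R=Ro.from_euler('z',v[2],degrees=True).as_matrix()[:2,:2]
for n,z in (('block_large',.040),('block_small',.034)):
  try:
    m=np.load(f'pics/w7_{n}.npy');ys,xs=np.nonzero(m)
    P=np.array([ray(p,q,z,W)[:2]*1000-v[:2] for q in zip(xs,ys)])@R
    print(n,'tray x',np.percentile(P[:,0],[1,99]).round(1),'y',np.percentile(P[:,1],[.5,99.5]).round(1),'rows',ys.min(),ys.max(),'cols',xs.min(),xs.max())
  except FileNotFoundError: print(n,'none')
cv2.imwrite('pics/w7c.png',cv2.resize(p['pixels'][0:300,180:480],(600,600)))
E
python3 k.py
```

```text
[0.49270246 0.38544097 0.25944671] [ 1.79989549e+02 -2.52776092e-02 -1.03810169e+02]
block_small 0.72 [326.4, 182.4] 2694 [479.4 349.6  44.4  68.8  76.2]
block_large none
block_small tray x [-19.2  24.3] y [ 50.7 118.5] rows 146 211 cols 305 346
```

jog_arm --moves '[[[6,0.4,0],0,4.6],[[5.3,0.3,0],0,4.6],[[0,0,3],0,4.6],[[0,0,5],0,4.6],[[0,0,5],0,4.6],[[0,0,4],0,4.6],[[0,0,2],0,4.6],[[0,0,1],0,4.6],[[0,0,0],0,4.6],[[0,0,0],0,4.6]]'

```text
time_s: 24.05
tcp_pos: [0.4597, 0.2788, 0.0607]
eef_rot: [-179.9, 0.1, -103.8]
contact_force: [0.1, -0.2, -0.6]
gripper_width: 0.0499
gripper_force: 25.0
```

```bash
cat > k2.py <<'E'
from fit import *
s=get_state();print(s['tcp_pos'],s['eef_rot'])
p,W=wrist('w8',[('block_large',.040),('block_medium',.040),('tray',.022)])
cv2.imwrite('pics/w8c.png',cv2.resize(p['pixels'][60:380,130:530],(750,600)))
E
python3 k2.py
```

```text
[0.45970871 0.2788025  0.06070019] [-1.79945121e+02  9.31281457e-02 -1.03770373e+02]
block_large 0.56 [327.4, 104.1] 21459 [437.8 196.2  54.9  83.8  76.3]
block_large 0.4 [389.9, 178.8] 18497 [442.9 214.7  68.8 131.5  76.2]
block_medium 0.84 [320.3, 277.3] 13465 [457.3 268.9  52.4  59.8 166.3]
tray 0.92 [388.5, 176.3] 18206 [442.9 214.7  74.8 144.3  76.1]
```

View pics/w8c.png

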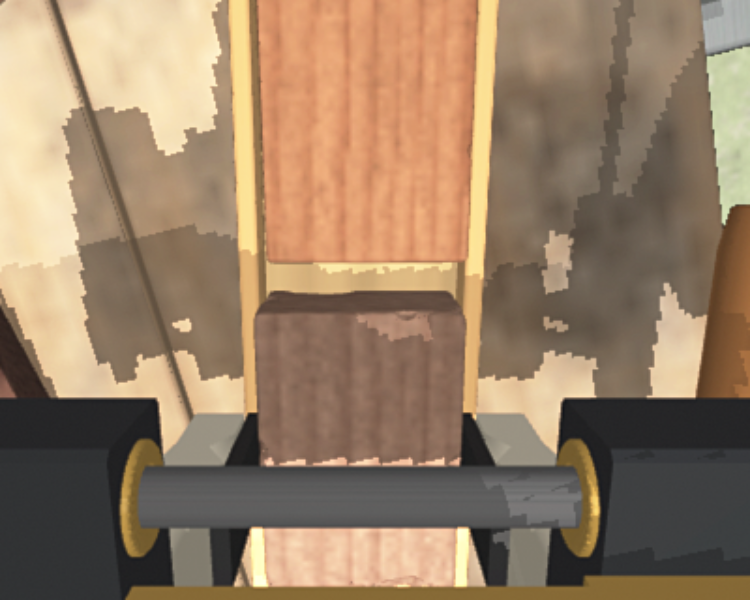

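The medium block is centred between the rims (crop cols 257–463 against rims 243/479). Its front lower edge is at crop row 292 and the large block's edge is at row 262. I work out that gap.

```bash
python3 -c "
from h import *
T=tcpT();p=capture('wrist');W=T@np.array(p['hand_eye'])
R=Ro.from_euler('z',-13.7,degrees=True).as_matrix()[:2,:2]
for r,z in ((262,.040),(292,.041),(308,.071)): print((ray(p,(130+360*.5333,60+r*.5333),z,W)[:2]*1000-[457,268.5])@R)
"
```

```text
[ -0.40464865 -33.3869182 ]
[ -0.39782051 -25.37483233]
[ -0.39057263 -27.21412005]
```

jog_arm --moves '[[[0.3,0,0],0,4.6],[[0,0,1.5],0,4.6],[[0,0,0.8],0,4.6],[[0,0,0.5],0,4.6],[[0,0,0.3],0,4.6],[[0,0,0.3],0,4.6],[[0,0,0],0,4.6]]'

```text
time_s: 25.18
tcp_pos: [0.4585, 0.2754, 0.0266]
eef_rot: [-180.0, 0.0, -103.7]
contact_force: [-4.2, -2.0, 10.9]
gripper_width: 0.0497
gripper_force: 25.0
```

jog_arm --moves '[[[0,0,-0.1],0,4.8],[[0,0,0],0,5.4],[[0,0,0],0,6],[[0,0,0],0,6.2],[[0,0,-1],0,6.2],[[0,0,-4],0,6.2],[[0,0,-6],0,6.2],[[0,0,-6],0,6.2],[[0,4.5,-5],0,6.2],[[0,4.5,0],0,6.2],[[0,0,0],0,6.2],[[0,0,0],0,6.2]]'

```text
time_s: 26.68
tcp_pos: [0.3741, 0.2961, 0.2436]
eef_rot: [-180.0, 0.1, -103.7]
contact_force: [0.2, 0.8, -0.6]
gripper_width: 0.0623
gripper_force: 0.0
```

```bash
cat > m.py <<'E'
from fit import *
s=get_state();print(s['tcp_pos'],s['eef_rot'])
p,W=wrist('w9',[('tray_grip',.072),('block_large',.040),('block_medium',.036),('block_small',.034),('tray',.022)])
R=Ro.from_euler('z',-13.7,degrees=True).as_matrix()[:2,:2]
for n,z in (('tray_grip',.072),('block_large',.040),('block_medium',.036),('block_small',.034)):
  try:
    m=np.load(f'pics/w9_{n}.npy');r=rect(p,m,z,W);print(n,'tray xy',((r[:2]-[457,268.5])@R).round(1))
  except FileNotFoundError: print(n,'none')
E
python3 m.py
```

```text
[0.37413566 0.29614437 0.24363693] [-1.79975192e+02  5.10987532e-02 -1.03721034e+02]
tray_grip 0.76 [322.7, 212.4] 2162 [369.7 292.   20.5 103.1  75.2]
block_large 0.56 [237.2, 134.0] 5448 [434.8 196.6  61.   83.3  76.3]
block_medium 0.76 [241.0, 213.6] 3654 [455.4 275.5  54.7  77.   77.2]
block_small 0.92 [246.2, 270.7] 1510 [475.  344.3  49.   66.2  75.3]
block_small 0.67 [323.3, 212.3] 2137 [370.9 298.6  23.5 113.8  76. ]
tray 0.7 [273.6, 176.0] 9774 [421.5 256.9 139.5 274.6  77. ]
tray_grip tray xy [-90.4   2.2]
block_large tray xy [ -4.5 -75.1]
block_medium tray xy [-3.2  6.4]
block_small tray xy [-90.8   8.9]
```

jog_arm --moves '[[[0.6,0.3,5],0,5],[[0,0,5],0,5],[[0,0,4],0,5],[[0,0,3],0,5],[[0,0,1.5],0,5],[[0,0,0.5],0,5],[[0,0,0],0,4],[[0,0,0],0,3],[[0,0,0],0,2.5]]' --newtons 8

```text
time_s: 28.1
tcp_pos: [0.37, 0.2913, 0.0537]
eef_rot: [-180.0, 0.1, -103.8]
contact_force: [0.0, 0.7, 0.0]
gripper_width: 0.028
gripper_force: 0.0
```

```bash
python3 -c "
from h import *
s=get_state();print(s['tcp_pos'],s['contact_force'],s['gripper_width'])
p,W=wrist('w10',[('tray_grip',.072)])"
```

```text
[0.37003495 0.29133229 0.05370555] [0.00985972 0.72529505 0.03901962] 0.02798401909744795
tray_grip 0.72 [323.2, 261.7] 6816 [363.3 265.   20.3  49.3  76.2]
```

jog_arm --moves '[[[0.1,0,0],0,2.2],[[0,0,0],0,1.8],[[0,0,0],0,1.6],[[0,0,0],0,1.6],[[0,0,0],0,1.6]]' --newtons 8

```text
time_s: 28.82
tcp_pos: [0.3695, 0.2899, 0.0531]
eef_rot: [180.0, -0.0, -103.8]
contact_force: [-0.6, -1.2, 2.3]
gripper_width: 0.0196
gripper_force: 8.0
```

```bash
python3 -c "
from h import *
print(np.array([[-9*np.cos(t),9*np.sin(t)] for t in np.radians(np.arange(0,91,7.5))]).round(2).tolist())
d=np.diff(np.array([[-9*np.cos(t),9*np.sin(t)] for t in np.radians(np.arange(0,91,7.5))]),axis=0);print(d.round(2).tolist())"
```

```text
[[-9.0, 0.0], [-8.92, 1.17], [-8.69, 2.33], [-8.31, 3.44], [-7.79, 4.5], [-7.14, 5.48], [-6.36, 6.36], [-5.48, 7.14], [-4.5, 7.79], [-3.44, 8.31], [-2.33, 8.69], [-1.17, 8.92], [-0.0, 9.0]]
[[0.08, 1.17], [0.23, 1.15], [0.38, 1.11], [0.52, 1.06], [0.65, 0.98], [0.78, 0.89], [0.89, 0.78], [0.98, 0.65], [1.06, 0.52], [1.11, 0.38], [1.15, 0.23], [1.17, 0.08]]
```

jog_arm --moves '[[[0,-0.08,-1.17],0,1.6],[[0,-0.23,-1.15],0,1.6],[[0,-0.37,-1.11],0,1.6],[[0,-0.51,-1.06],0,1.6],[[0,0,0],0,1.6],[[0,0,0],0,1.6]]'

```text
time_s: 29.58
tcp_pos: [0.3811, 0.2875, 0.098]
eef_rot: [180.0, 0.1, -103.8]
contact_force: [-3.9, 2.0, 1.5]
gripper_width: 0.0195
gripper_force: 8.0
```

jog_arm --moves '[[[0,0.15,0],0,1.6],[[0,0,0],0,1.6],[[0,0,0],0,1.6]]'

```text
time_s: 29.95
tcp_pos: [0.3798, 0.2877, 0.0978]
eef_rot: [-180.0, 0.0, -103.8]
contact_force: [2.2, 1.0, -1.6]
gripper_width: 0.0193
gripper_force: 8.0
```

jog_arm --moves '[[[0,-0.63,-0.98],0,1.6],[[0,-0.76,-0.89],0,1.6],[[0,0,0],0,1.6],[[0,0,0],0,1.6]]'

```text
time_s: 30.45
tcp_pos: [0.3932, 0.2844, 0.117]
eef_rot: [180.0, 0.1, -103.8]
contact_force: [-2.2, 1.8, 0.7]
gripper_width: 0.0198
gripper_force: 8.0
```

```bash
cat > n.py <<'E'
from h import *
s=get_state();f=np.array(s['contact_force']);c,q=np.cos(np.radians(-13.7)),np.sin(np.radians(-13.7))
d=np.array(s['tcp_pos'])*1000-[457,268.5,53]
print('tray x',c*d[0]+q*d[1],'y',-q*d[0]+c*d[1],'z',d[2],'F tray',[c*f[0]+q*f[1],-q*f[0]+c*f[1],f[2]],s['time_s'])
p,W=wrist('w11',[('block_large',.040),('block_medium',.036),('tray',.022)])
E
python3 n.py
```

```text
tray x -65.74190238849049 y 0.3707184881649024 z 63.95447960871607 F tray [np.float64(-2.585084794243669), np.float64(1.267333599794536), np.float64(0.6657069823705433)] 30.45
block_large 0.93 [230.6, 135.1] 12565 [432.9 197.5  58.5  83.7  76.4]
block_medium 0.96 [235.7, 240.4] 5034 [451.  264.3  52.8  53.3 165.6]
tray 0.69 [284.2, 158.4] 19047 [439.1 205.8  79.7 186.7  76.4]
```

jog_arm --moves '[[[0,0.1,-0.05],0,1.6],[[0,-0.82,-0.78],0,1.6],[[0,-0.95,-0.65],0,1.6],[[0,0,0],0,1.6],[[0,0,0],0,1.6]]'

```text
time_s: 31.28
tcp_pos: [0.4097, 0.2803, 0.1315]
eef_rot: [-180.0, 0.0, -103.8]
contact_force: [1.9, 0.6, -3.6]
gripper_width: 0.0194
gripper_force: 8.0
```

```bash
python3 n.py|head -1
```

```text
tray x -48.746885931722375 y 0.2110368377061942 z 78.49521412653235 F tray [np.float64(1.6995200792299294), np.float64(1.0239723604621065), np.float64(-3.5779895520513967)] 31.275
```

jog_arm --moves '[[[0,-1.2,-0.48],0,1.6],[[0,-1.1,-0.36],0,1.6],[[0,0,0],0,1.6],[[0,0,0],0,1.6]]'

```text
time_s: 31.98
tcp_pos: [0.432, 0.2746, 0.1405]
eef_rot: [-180.0, 0.0, -103.8]
contact_force: [-2.2, -2.0, 6.9]
gripper_width: 0.0197
gripper_force: 8.0
```

```bash
python3 n.py|head -1
```

```text
tray x -25.709008887248824 y 0.00841244953267406 z 87.47619059418619 F tray [np.float64(-1.65711555028507), np.float64(-2.421588825790916), np.float64(6.921726282585582)] 31.975
```

jog_arm --moves '[[[0,0,-0.12],0,1.6],[[0,-1.2,-0.24],0,1.6],[[0,-1.2,-0.08],0,1.6],[[0,0,0],0,1.6],[[0,0,0],0,1.6]]'

```text
time_s: 32.8
tcp_pos: [0.4548, 0.2685, 0.1436]
eef_rot: [180.0, -0.1, -103.8]
contact_force: [-0.0, 0.2, -7.0]
gripper_width: 0.0197
gripper_force: 8.0
```

```bash
python3 n.py
```

```text
tray x -2.1292445828422815 y -0.5203663824940118 z 90.56762200008018 F tray [np.float64(-0.05991433327087575), np.float64(0.1443540770371204), np.float64(-6.961907565635107)] 32.8
block_large 0.94 [332.2, 137.5] 7780 [420.1 200.2  25.3  84.6  76.5]
block_medium 0.77 [346.6, 238.5] 1166 [433.4 274.4   7.6  63.5  77.2]
block_medium 0.51 [244.5, 176.1] 64233 [563.  168.3 197.5 240.8 163. ]
tray 0.67 [322.9, 198.3] 17073 [440.6 217.3  77.2 231.   76.2]
```

jog_arm --moves '[[[0,0,0],0,1.4],[[0,0,0],0,1.4],[[0,0,-0.1],0,1.4],[[0,0,-0.2],0,1.4],[[0,0,-0.3],0,1.4],[[0,0,-0.4],0,1.4],[[0,0,0],0,1.4],[[0,0,0],0,1.4]]' --newtons 45

```text
time_s: 34.0
tcp_pos: [0.455, 0.269, 0.1542]
eef_rot: [180.0, 0.0, -103.8]
contact_force: [-0.5, 0.1, -6.4]
gripper_width: 0.019
gripper_force: 45.0
```

```bash
python3 n.py
```

```text
tray x -2.0972984683704166 y 0.005731987412872064 z 101.2096026618031 F tray [np.float64(-0.48522928467763954), np.float64(-0.014324390022018144), np.float64(-6.415242275837968)] 34.0
block_large 0.75 [329.1, 139.4] 7463 [420.2 201.2  24.   86.7  76.5]
block_medium 0.65 [296.0, 241.6] 1212 [477.9 266.9   8.5  66.3  73.1]
block_medium 0.43 [329.4, 140.0] 7830 [419.9 201.2  25.9  88.   76.5]
tray 0.67 [320.4, 195.1] 17695 [441.8 218.4  80.3 239.8  76.2]
tray 0.15 [124.3, 240.6] 6750 [633.2 251.6  72.3 146.8   7.7]
```

jog_arm --moves '[[[0,0,-0.4],0,1.4],[[0,0,-0.8],0,1.4],[[0,0,-1.1],0,1.4],[[0,0,-1.3],0,1.4],[[0,0,-1.4],0,1.4],[[0,0,-1.4],0,1.4],[[0,0,-1.2],0,1.4],[[0,0,-0.9],0,1.4],[[0,0,-0.5],0,1.4],[[0,0,-0.2],0,1.4],[[0,0,0],0,1.4],[[0,0,0],0,1.4]]'

```text
time_s: 35.7
tcp_pos: [0.4548, 0.2689, 0.2458]
eef_rot: [180.0, -0.0, -103.8]
contact_force: [-1.3, -0.4, -6.7]
gripper_width: 0.0189
gripper_force: 45.0
```

jog_arm --moves '[[[0,0,0],0,1.4],[[0,0,0],0,1.4],[[0,0,0],0,1.4],[[0,0,0],0,1.4],[[0,0,0],0,1.4],[[0,0,0],0,1.4],[[0,0,0],0,1.4],[[0,0,0],0,1.4]]'

```text
time_s: 36.7
tcp_pos: [0.455, 0.269, 0.2462]
eef_rot: [-180.0, 0.0, -103.8]
contact_force: [0.2, 0.1, -7.5]
gripper_width: 0.0188
gripper_force: 45.0
```

```bash
cat > q.py <<'E'
from fit import *
s=get_state();print(s['tcp_pos'],s['contact_force'],s['gripper_force'],s['time_s'])
p,W=wrist('w12',[('tray',.130),('block_large',.147)])
sc=capture('scene')
def tri(n):
    for r in regions_of(sc,n)[:1]:
        m=r['pixels'];ys,xs=np.nonzero(m);print('scene',n,round(r['confidence'],2),r['pixel'],m.sum(),xs.min(),xs.max(),ys.min(),ys.max())
for n in('tray','tray_grip','block_large','block_medium','block_small'):tri(n)
# predicted hanging tray: centre under grip, underside z0, level
z0=s['tcp_pos'][2]+.019-.162;c=np.array([s['tcp_pos'][0],s['tcp_pos'][1]]);R=Ro.from_euler('z',-13.7,degrees=True).as_matrix()[:2,:2]
print('underside',z0)
for k,(a,b,z) in {'++b':(.037,.133,0),'+-b':(.037,-.133,0),'-+b':(-.037,.133,0),'--b':(-.037,-.133,0),'ear+':(0,.133,.089),'ear-':(0,-.133,.089)}.items():
    P=np.append(c+R@[a,b],z0+z);print(k,'scene',proj(sc,P).round(1),'wrist',proj(p,P,W).round(1))
cv2.imwrite('pics/end.png',cv2.resize(sc['pixels'][60:300,200:500],(750,600)))
E
python3 q.py
```

```text
[0.45501777 0.2690138  0.2462242 ] [ 0.2332162   0.08015265 -7.48041716] 44.996543526649475 36.7
tray 0.66 [321.3, 198.8] 17697 [442.4 217.8  75.8 227.5  76.2]
block_large 0.58 [330.7, 138.0] 7679 [421.2 200.7  24.   83.1  76.6]
scene tray 0.67 [305.1, 183.5] 1222 264 347 126 201
scene block_medium 0.77 [305.9, 176.5] 314 291 318 169 186
scene block_small 0.59 [286.2, 181.3] 249 276 296 176 192
underside 0.10322419746606623
++b scene [263.2 191.6] wrist [283.6 364.1]
+-b scene [332.  167.1] wrist [273.6  63.7]
-+b scene [276.3 202.7] wrist [359.7 364.1]
--b scene [346.  176.6] wrist [368.9  63.5]
ear+ scene [268.5 171.3] wrist [321.6 435.9]
ear- scene [340.3 147.2] wrist [321.1  23.8]
```

```bash
python3 -c "
from fit import *
sc=capture('scene');m=regions_of(sc,'tray')[0]['pixels']
for c in (268,276,290,305,320,335,345): print(c,np.nonzero(m[:,c])[0][[0,-1]])
w=np.load('pics/w12_tray.npy')
for r in (50,64,80,120,160,200): q=np.nonzero(w[r])[0]; print('w',r,q[[0,-1]] if len(q) else None)
"
```

```text
268 [148 193]
276 [186 200]
290 [141 196]
305 [135 191]
320 [180 185]
335 [157 180]
345 [163 176]
w 50 [289 356]
w 64 [268 375]
w 80 [271 372]
w 120 [273 371]
w 160 [275 370]
w 200 [275 367]
```

```bash
python3 -c "
from plant import *
print(close_job())"
```

```text
the job is handed in; nothing more can be done
None
```

The job is handed in: all three blocks lie in one row in the tray, which the arm holds by its raised grip about 10 cm above the bench, level and steady by camera check, at 36.7 s of the 72 s allowed.

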